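# Point out the mug with the broken handle and call for it

## Task

One of the four mugs on the ware board has lost its handle: point it out from above by holding the fingertips about 3 cm over the middle of its mouth for at least two seconds, without touching any mug and without coming that low over a sound one. Then press the larger button on the call box fully down, let it spring back and move clear. Leave the smaller button alone, and lift or shift nothing.

Things in the scene. Friction and masses are not known exactly. Their poses are not given: they have to be found in the camera images.
- mug_broken_mouth (a point): The mug whose handle has snapped off: white glazed ceramic, 82 mm across, 95 mm tall, open at the top; only two round stubs, 10 mm thick and about 10 mm long, are left of its handle, on its own +y side. This point is the centre of its mouth, level with the rim; z up.
- mug_a_mouth (a point): The first of three sound mugs: the same white mug, 82 mm across and 95 mm tall, with a whole loop handle that reaches 73 mm from its axis on its own +y side. This point is the centre of its mouth, level with the rim; z up.
- mug_b_mouth (a point): The second of three sound mugs: the same white mug, 82 mm across and 95 mm tall, with a whole loop handle that reaches 73 mm from its axis on its own +y side. This point is the centre of its mouth, level with the rim; z up.
- mug_c_mouth (a point): The third of three sound mugs: the same white mug, 82 mm across and 95 mm tall, with a whole loop handle that reaches 73 mm from its axis on its own +y side. This point is the centre of its mouth, level with the rim; z up.
- board: Wooden ware board, 270 mm (its x) by 380 mm (its y) by 16 mm thick, fixed on the steel table; the four mugs stand on it in two rows of two, their rims 111 mm above the table. Origin: centre of its underside.
- call_large_top (a point): The larger of two black round push buttons on the grey call box: 38 mm across in a dark steel collar. The box is fixed, 100 mm by 170 mm by 45 mm tall. This point is the centre of the button's top face, 67 mm above the table at rest, 10 mm proud of the collar; the buttons are 88 mm apart. It is pushed straight down against a spring.
- call_large (a joint): Travel of the larger button: 0 at rest, 0.006 m fully down; starts to move at about 1.5 N, fully down takes 5 N, springs back when let go.
- call_small_top (a point): The smaller black round button on the same box, 18 mm across; this point is the centre of its top face, also 67 mm above the table. Not to be pressed.
- call_small (a joint): Travel of the smaller button: 0 at rest, 0.006 m fully down.
- rib: Loose wooden potter's rib, 100 by 35 by 6 mm, lying on the board near its -y edge. Origin: centre of its underside.
- jar: Loose amber jar with white lid, 60 mm across, 75 mm tall. Origin: centre of its underside.
- brush: Loose brush, 190 mm long, lying to the left of the board. Origin near its middle, on the table.
- spatula: Loose spatula, 210 mm long, lying to the right of the call box. Origin near its middle, on the table.
- bowl: Loose white bowl, 120 mm across, 50 mm tall, beyond the board. Origin: centre of its underside.
- bottle: Loose amber bottle with red cap, 64 mm across, 190 mm tall, at the far right. Origin: centre of its underside.
- plug: Loose plaster mould plug, a cone frustum 60 mm across and 30 mm tall. Origin: centre of its underside.
Things that resemble listed ones, but are neither listed nor needed, are in the scene too. Leave any red look-alike of the part that bears mug_c_mouth alone.

How it is judged:
By the outcome, as a careful person would: the job done as asked, in the order asked, and still so for the second after the job is handed in, with the robot touching nothing.
It also fails if it takes over 43 s, if anything falls off the work surface, if the arm or the gripper's body presses on something with over 40 N, if the wrist force passes 120 N, or if a joint passes its speed limit or range.

## Robot

A 6-joint arm with a two-finger parallel gripper is mounted at the origin on the work surface. World frame = base frame: x ahead of the robot, y to its left, z up, the work surface at z = 0. Lengths are in mm, angles in rad, forces in N, time in s.
With the tool pointing down it reaches from about 425 to 950 mm from the base axis. Payload 14.7 kg.
Tool frame: the origin (TCP) lies at the very end of the fingers, on their centre line; the grasp point (between the pads) lies 19 mm behind it; z points along the fingers, y is the direction in which the jaws open and shut (so a half turn about z gives the same grasp; the last joint's range is limited). The gripper opens to 85 mm and grips with 20 to 120 N. Pads are 22 mm wide; open, the fingers measure 114 mm over their backs; the gripper's body (76 mm by 85 mm) begins 54 mm behind the grasp point. The pads swing forward as they close: fully open they stand 13 mm farther back than shut.
Start: joints at [1.243, 0.48, 1.596, -0, 1.065, -0.047], TCP at [180.106, 624.543, 231.297] pointing down, gripper open.
Joint ranges: [-2.75, 2.75], [-0.82, 2.05], [0.23, 2.67], [-1.56, 4.7], [0.09, 2.69], [-2.92, 2.92]. Speed limits (rad/s): [1.89, 1.89, 2.39, 3.01, 3.01, 3.01].

## Interface

Orientations are given as a unit quaternion [x, y, z, w].
In Python, from bench import bot gives the robot as it stands. Calls block until the motion is done:
- bot.move_to(position, orientation): joint-space move of the TCP to a pose.
- bot.move_straight(position, ori=None, velocity=150): straight line of the TCP; ori=None keeps the orientation; velocity is the mean speed in mm/s.
- bot.move_joints(angles): joint-space move.
- bot.move_gripper(opening, f_grip=None): finger opening in mm; f_grip is the grip in N (None keeps the last); returns when the fingers have stopped.
- bot.wait(seconds).
- bot.solve_ik(position, orientation): joint angles nearest the present ones, or None.
- bot.snapshot(name): name is "scene" or "top"; returns a dict with "pixels" (384x512x3 uint8, red, green, blue), "mtx" (3x3 intrinsics, pixels), "origin" and "attitude" of the camera in the world. Camera axes: x right, y up, looking along -z (the intrinsics and any distortion apply to the point x, -y, -z); pixel columns grow to the right and rows downward; lengths in mm; the calibration is good to about 2 mm. A picture is of the moment at which its call begins. There is no depth.
A pose or a line that the arm cannot do raises bot.MotionError and nothing moves.
- bot.job_done(): hands the job in, once; it reports no verdict.
Readings, each from a call of its own:
- bot.read_time(): time.
- bot.read_joint_pos(): joint angles.
- bot.read_qd(): joint speeds.
- bot.read_effort(): joint torques, N m.
- bot.read_tool_pos(): TCP position.
- bot.read_orientation(): TCP orientation.
- bot.read_wrist_force(): force on the tool from outside, world axes, zero at the start.
- bot.read_wrist_torque(): the same for the moment, N m.
- bot.read_width(): finger opening in mm.
Only numpy, scipy, OpenCV 4.12 (cv2) and the standard library are available. Lean on these libraries where they do the work, as an engineer would, in place of code of your own. Each camera call takes 0.05 s, during which the arm holds its last target.

## Working session

There is one attempt and no reset: what is moved stays moved. The work goes in short steps, each a Python script; the robot and the scene stay as the last script left them, time stands still between calls to the robot, and variables do not carry over. Pictures are saved under pics/ and viewed, and the job is handed in when it is done.

```bash
ls; mkdir -p pics; python3 - <<'E'
from bench import bot
import cv2,pickle
for n in("scene","top"):
    s=bot.snapshot(n); pickle.dump(s,open(n+".pkl","wb"))
    cv2.imwrite(f"pics/{n}0.png",cv2.resize(s["pixels"][:,:,::-1],(800,600),interpolation=cv2.INTER_CUBIC))
    print(n,s["mtx"],s["origin"],s["attitude"],[k for k in s])
print(bot.read_time(),bot.read_orientation(),bot.read_wrist_force(),bot.read_width())
E
```

```text
pics
scene [[383.03741831   0.         250.65320153]
 [  0.         383.03741831 188.61461006]
 [  0.           0.           1.        ]] [1224.37893673  768.71740002  963.45615707] [0.14949085 0.39500243 0.85379134 0.30441075] ['pixels', 'mtx', 'origin', 'attitude']
top [[467.24907737   0.         255.05923575]
 [  0.         467.24907737 190.75020608]
 [  0.           0.           1.        ]] [ 220.58384076  -41.33123431 1675.27923791] [-0.07509815  0.06266713  0.71110737 -0.69624666] ['pixels', 'mtx', 'origin', 'attitude']
0.1 [ 1.39918575e-01  9.90162859e-01 -5.42190745e-04 -1.02118567e-04] [-0.7124599   0.07982624  0.0689266 ] 85.22100520607344
```

View pics/scene0.png

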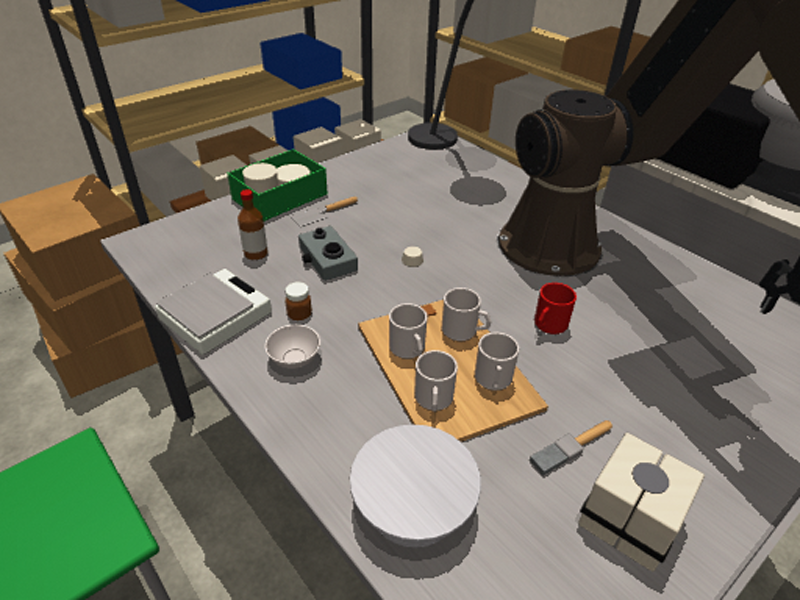

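View pics/top0.png

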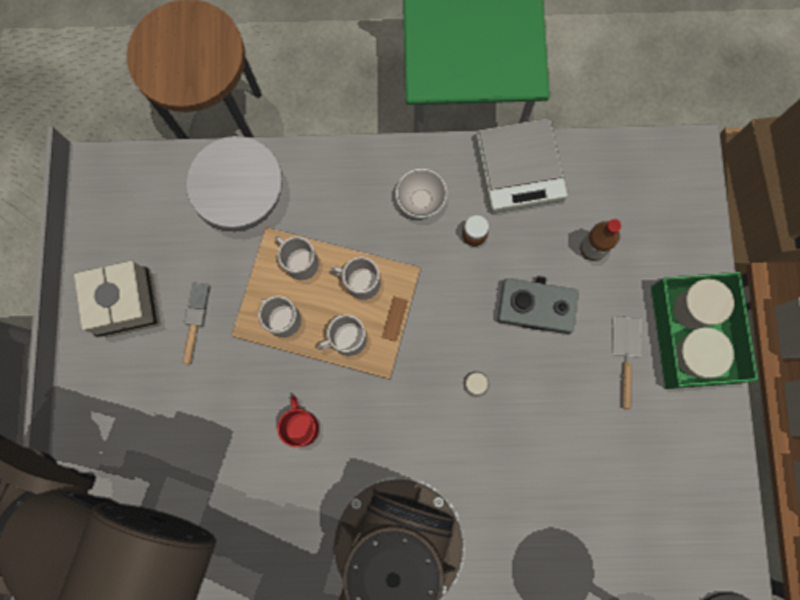

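The scene picture shows four mugs on the board, a red mug near the robot and the call box. In the top picture the mugs are at about (297,257), (359,276), (279,316) and (346,335), and the box's large button is at (523,300). The mug at (279,316) seems to have no loop, so I'll zoom in on it.

```bash
cat > h.py <<'E'
import numpy as np,cv2,pickle
from scipy.spatial.transform import Rotation as R
def ray(s,u,v):
    K=s["mtx"];d=np.array([(u-K[0,2])/K[0,0],-(v-K[1,2])/K[1,1],-1.])
    return np.array(s["origin"]),R.from_quat(s["attitude"]).as_matrix()@d
def onz(s,u,v,z):
    o,d=ray(s,u,v);return o+d*(z-o[2])/d[2]
def proj(s,p):
    c=R.from_quat(s["attitude"]).as_matrix().T@(np.array(p)-s["origin"]);K=s["mtx"]
    return np.array([K[0,2]+K[0,0]*c[0]/-c[2],K[1,2]+K[1,1]*-c[1]/-c[2]])
def load(n):return pickle.load(open(n+".pkl","rb"))
E
python3 - <<'E'
from h import *
t=load("top")["pixels"][:,:,::-1];s=load("scene")["pixels"][:,:,::-1]
cv2.imwrite("pics/tc.png",cv2.resize(t[145:245,148:276],None,fx=6,fy=6,interpolation=cv2.INTER_CUBIC))
cv2.imwrite("pics/sc.png",cv2.resize(s[180:280,225:353],None,fx=6,fy=6,interpolation=cv2.INTER_CUBIC))
a=cv2.resize(t[170:220,310:380],None,fx=8,fy=8,interpolation=cv2.INTER_CUBIC)
b=cv2.resize(s[140:182,185:235],None,fx=8,fy=8,interpolation=cv2.INTER_CUBIC)
cv2.imwrite("pics/box_t.png",a);cv2.imwrite("pics/box_s.png",b)
E
```

```text
(no output)
```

View pics/tc.png

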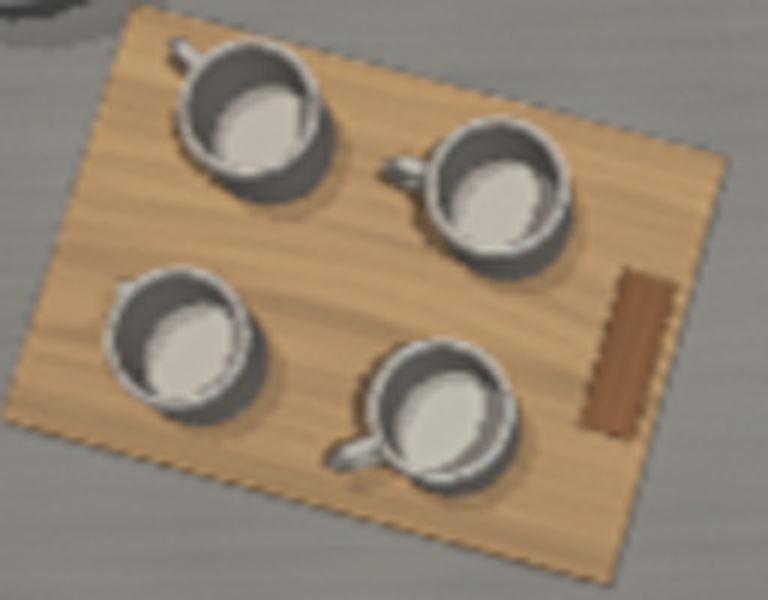

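View pics/sc.png

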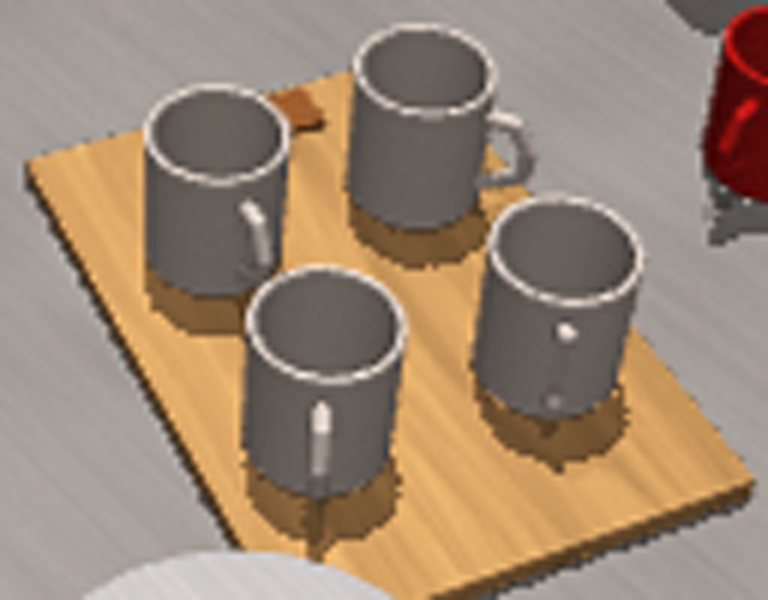

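View pics/box_t.png

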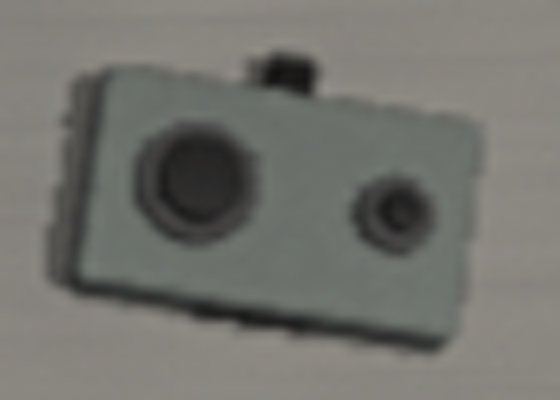

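View pics/box_s.png

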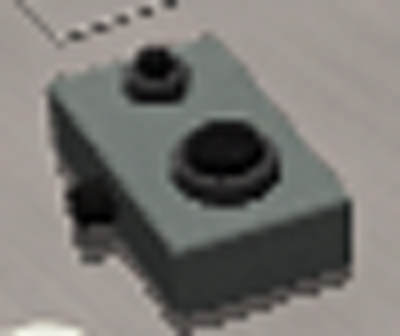

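The mug at top crop (180,340), scene crop (565,250), shows only two stubs, while the other three all show loops. Next I'll measure the rims and the buttons.

```bash
python3 - <<'E'
from h import *
T=load("top");S=load("scene")
def crop(s,x0,y0,w,h,f): return cv2.resize(s["pixels"][y0:y0+h,x0:x0+w,::-1],None,fx=f,fy=f,interpolation=cv2.INTER_CUBIC)
def unc(U,x0,f): return (U+.5)/f-.5+x0
# mugs: radial search for the rim's brightest ring about a rough centre, ellipse fit
def rim(s,img,c,rx,ry,x0,y0,f,dbg):
    g=cv2.GaussianBlur(cv2.cvtColor(img,cv2.COLOR_BGR2HSV),(0,0),2).astype(float)
    m=g[:,:,2]-0.8*g[:,:,1]; pts=[]
    for a in np.linspace(0,2*np.pi,72,endpoint=False):
        k=np.linspace(.8,1.12,40);xs=c[0]+k*rx*np.cos(a);ys=c[1]+k*ry*np.sin(a)
        v=m[np.clip(ys.astype(int),0,m.shape[0]-1),np.clip(xs.astype(int),0,m.shape[1]-1)];i=np.argmax(v);pts.append((xs[i],ys[i]))
    pts=np.float32(pts);e=cv2.fitEllipseAMS(pts)
    for _ in range(3):
        (cx,cy),(A,B),an=e;t=np.deg2rad(an);d=pts-[cx,cy]
        r=np.hypot((d@[np.cos(t),np.sin(t)])/(A/2),(d@[-np.sin(t),np.cos(t)])/(B/2));e=cv2.fitEllipseAMS(pts[np.abs(r-1)<.06])
    cv2.ellipse(dbg,e,(0,0,255),1);return unc(e[0][0],x0,f),unc(e[0][1],y0,f),e
it=crop(T,148,145,128,100,6);isc=crop(S,225,180,128,100,6);dt=it.copy();ds=isc.copy()
for n,ct,cs in(("far-left",(250,110),(325,323)),("far-right",(498,187),(217,135)),("broken",(180,340),(565,251)),("near-right",(442,413),(423,70))):
    a=rim(T,it,ct,70,70,148,145,6,dt);b=rim(S,isc,cs,76,52,225,180,6,ds)
    o1,d1=ray(T,*a[:2]);o2,d2=ray(S,*b[:2])
    d1/=np.linalg.norm(d1);d2/=np.linalg.norm(d2)
    q=np.linalg.lstsq(np.c_[d1,-d2],o2-o1,rcond=None)[0];p1=o1+q[0]*d1;p2=o2+q[1]*d2
    print(n,"top@111",onz(T,*a[:2],111).round(1),"scene@111",onz(S,*b[:2],111).round(1),"tri",((p1+p2)/2).round(1),"gap",np.linalg.norm(p1-p2).round(1),"axes",np.round(a[2][1],0),np.round(b[2][1],0))
cv2.imwrite("pics/tcf.png",np.vstack([dt])) ;cv2.imwrite("pics/scf.png",ds)
# buttons: dark blobs
for n,s,(x0,y0,w,h),f,th in(("top",T,(310,170,70,50),8,62),("scene",S,(185,140,50,42),8,45)):
    g=cv2.GaussianBlur(crop(s,x0,y0,w,h,f),(0,0),2).max(2)
    print(n,np.percentile(g,[1,5,20]))
    for th in (40,50,60,70):
        cs,_=cv2.findContours((g<th).astype(np.uint8),0,2)
        for c in cs:
            if cv2.contourArea(c)>300:
                (x,y),r=cv2.minEnclosingCircle(c);m=cv2.moments(c);x,y=m["m10"]/m["m00"],m["m01"]/m["m00"]
                print(n,th,round(x),round(y),"r",round(r),"@67",onz(s,unc(x,x0,f),unc(y,y0,f),67).round(1))
E
```

```text
far-left top@111 [637.1 210.3 111. ] scene@111 [635.2 213.  111. ] tri [636.1 211.6 110.8] gap 3.2 axes [124. 133.] [111. 152.]
far-right top@111 [586.3  66.3 111. ] scene@111 [584.8  69.  111. ] tri [585.3  67.4 110.5] gap 3.0 axes [128. 134.] [ 95. 139.]
broken top@111 [502.  250.1 111. ] scene@111 [501.  253.1 111. ] tri [501.3 251.5 110.2] gap 3.0 axes [130. 137.] [103. 149.]
near-right top@111 [456.7  99.4 111. ] scene@111 [455.4 102.5 111. ] tri [455.8 100.7 110.3] gap 3.2 axes [133. 137.] [ 87. 137.]
top [ 36.  53. 107.]
top 40 249 317 r 55 @67 [ 466.9 -311.6   67. ]
top 40 395 208 r 18 @67 [ 513.2 -377.8   67. ]
top 40 191 170 r 41 @67 [ 532.3 -290.    67. ]
top 40 289 75 r 22 @67 [ 573.7 -335.    67. ]
top 50 252 317 r 65 @67 [ 466.8 -313.    67. ]
top 50 399 210 r 22 @67 [ 512.5 -379.3   67. ]
top 50 199 178 r 45 @67 [ 528.4 -293.3   67. ]
top 50 288 75 r 24 @67 [ 573.7 -334.9   67. ]
top 60 249 315 r 186 @67 [ 467.7 -311.9   67. ]
top 60 366 223 r 25 @67 [ 507.2 -364.9   67. ]
top 60 399 210 r 27 @67 [ 512.4 -379.4   67. ]
top 60 158 215 r 37 @67 [ 512.7 -274.5   67. ]
top
[... 280 characters left out ...]
ene [12. 29. 61.]
scene 40 96 202 r 29 @67 [ 606.5 -288.1   67. ]
scene 40 230 190 r 50 @67 [ 549.5 -255.6   67. ]
scene 40 224 151 r 40 @67 [ 532.7 -284.4   67. ]
scene 40 158 93 r 27 @67 [ 529.9 -346.9   67. ]
scene 40 155 66 r 19 @67 [ 516.7 -368.5   67. ]
scene 50 226 164 r 52 @67 [ 538.4 -275.1   67. ]
scene 50 161 228 r 165 @67 [ 593.8 -251.1   67. ]
scene 50 157 78 r 30 @67 [ 522.7 -358.5   67. ]
scene 60 225 165 r 53 @67 [ 539.1 -274.4   67. ]
scene 60 202 241 r 167 @67 [ 584.  -230.5   67. ]
scene 60 157 79 r 31 @67 [ 522.8 -358.2   67. ]
scene 70 226 165 r 54 @67 [ 538.9 -274.1   67. ]
scene 70 198 240 r 170 @67 [ 585.  -231.8   67. ]
scene 70 157 79 r 33 @67 [ 522.8 -358.3   67. ]
```

View pics/tcf.png

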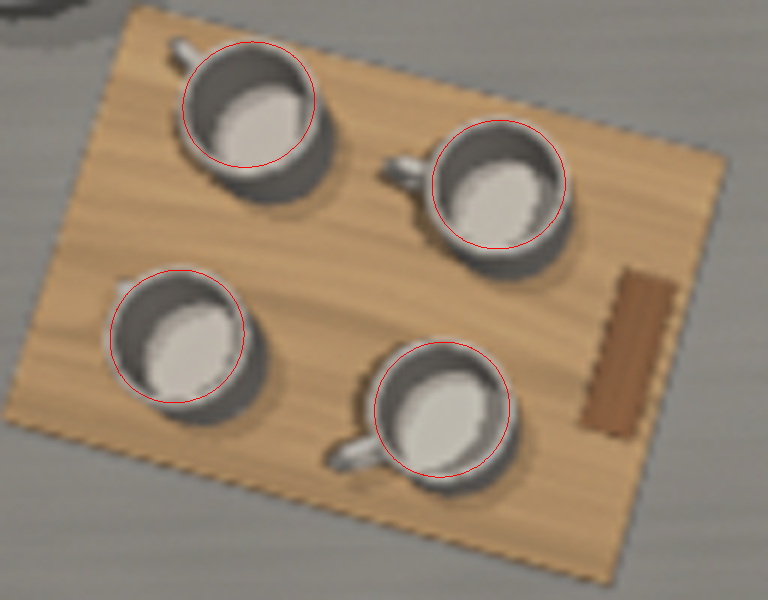

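View pics/scf.png

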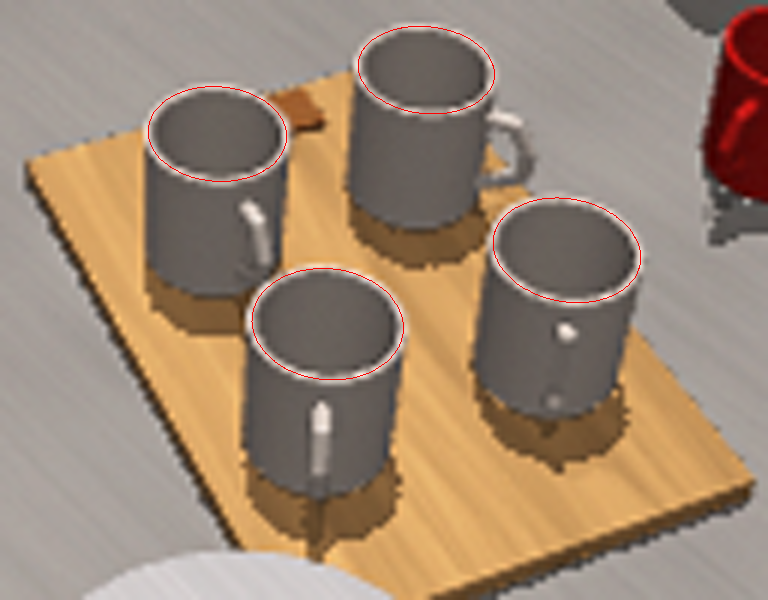

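The triangulated rims come out at 110–111 mm, which matches the given height. The broken mug's mouth is at about (501,251). The large button is at about (529,-292): the top view puts the buttons 87.4 mm apart against 88 given, and the scene view agrees once I allow for the visible side wall. Now to point at the mug.

```bash
python3 - <<'E'
from h import *
from bench import bot
q0=R.from_quat([0.1399,0.9902,0,0]) # tool down
j1=1.243
def down(x,y): return (R.from_euler('z',np.arctan2(y,x)-np.arctan2(624.5,180.1))*q0).as_quat()
m=np.array([501,251]);q=down(*m)
print(bot.solve_ik([*m,260],q),bot.solve_ik([*m,141],q))
bot.move_gripper(0)
print("w",bot.read_width(),bot.read_time())
bot.move_straight([180,624,265],velocity=150)
bot.move_to([*m,260],q); print(bot.read_tool_pos(),bot.read_time())
bot.move_straight([*m,141],velocity=100); print(bot.read_tool_pos(),bot.read_time())
bot.wait(0.3)
for n in("scene","top"):
    s=bot.snapshot(n);pickle.dump(s,open(n+"1.pkl","wb"))
E
python3 - <<'E'
from h import *
t=load("top1")["pixels"][:,:,::-1];s=load("scene1")["pixels"][:,:,::-1]
cv2.imwrite("pics/p1.png",np.hstack([cv2.resize(t[140:250,145:275],None,fx=3,fy=4),cv2.resize(s[150:280,225:355],(400,440))]))
E
```

```text
[ 4.10346812e-01  3.25754495e-01  1.77079837e+00 -4.44089210e-16
  1.04503979e+00 -5.41599920e-02] [ 4.10346812e-01  4.66524348e-01  1.89119650e+00 -4.44089210e-16
  7.83871807e-01 -5.41599920e-02]
w -0.01802945470706715 0.8667
[500.76312055 251.8155789  259.97777989] 3.0333
[501.37282482 251.17084123 141.5532491 ] 4.375
```

View pics/p1.png

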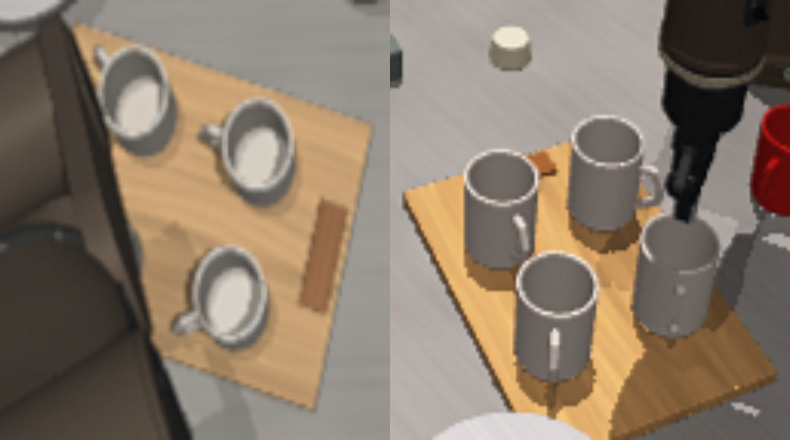

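The scene view (right half) shows the closed fingertips just above the broken mug's mouth, with the tip at about (683,217). I'll hold there, check that tip against its projection, then lift away and move over the button.

```bash
python3 - <<'E'
from h import *
from bench import bot
S=load("scene1")
p=proj(S,[501,251,141]);print("expected tip in picture",(p-[225,150])*[400/130,440/130]+[390,0], "rim c",(proj(S,[501,251,111])-[225,150])*[400/130,440/130]+[390,0])
bot.wait(2.7)
print(bot.read_tool_pos(),bot.read_time(),bot.read_wrist_force())
bot.move_straight([501,251,270],velocity=150)
q0=R.from_quat([0.1399,0.9902,0,0])
b=np.array([529,-292]);q=(R.from_euler('z',np.arctan2(b[1],b[0])-np.arctan2(624.5,180.1))*q0).as_quat()
bot.move_to([*b,220],q);print(bot.read_tool_pos(),bot.read_time())
bot.move_straight([*b,95],velocity=120);bot.wait(.3)
print(bot.read_tool_pos(),bot.read_time(),bot.read_wrist_force())
for n in("scene","top"):
    s=bot.snapshot(n);pickle.dump(s,open(n+"2.pkl","wb"))
t=load("top2")["pixels"][:,:,::-1];s=load("scene2")["pixels"][:,:,::-1]
cv2.imwrite("pics/p2.png",np.hstack([cv2.resize(t[160:240,300:380],(400,400),interpolation=2),cv2.resize(s[120:185,180:245],(400,400),interpolation=2)]))
print("tip exp",(proj(load("scene2"),[*b,95])-[180,120])*400/65+[400,0])
E
```

```text
expected tip in picture [681.48905965 216.56325263] rim c [677.66416343 239.81808038]
[500.98428    250.98580585 140.98478229] 7.475 [0.14553737 0.34529193 0.03076775]
[ 529.41731069 -291.13244676  220.10981692] 10.45
[ 529.14549538 -292.10617146   95.38536062] 11.9417 [-0.11471444  0.13076674  0.2111994 ]
tip exp [596.25119638 193.60725553]
```

View pics/p2.png

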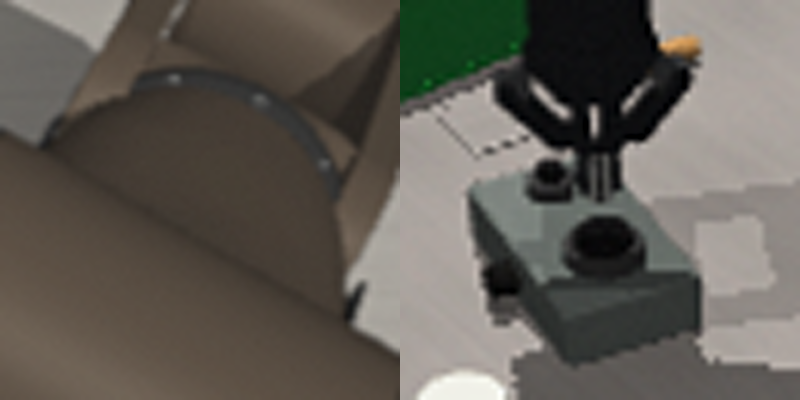

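The fingertips at (600,198) are right behind and above the large button's top, which is at about (605,237), and clear of the small button at (550,172). I'll compare this with the projection before pressing.

```bash
python3 - <<'E'
from h import *
S=load("scene2");f=400/65
for p in([529,-292,67],[529,-292,95]):print((proj(S,p)-[180,120])*f+[400,0])
for px in((605,237),(605,234)):
    u=(np.array(px)-[400,0]+.5)/f-.5+[180,120];print(onz(S,*u,67))
u=(np.array((600,198))-[400,0]+.5)/f-.5+[180,120];print(onz(S,*u,95))
E
```

```text
[598.40707501 229.08225054]
[596.25119638 193.60725553]
[ 530.41945565 -285.47572411   67.        ]
[ 528.47271459 -288.22230779   67.        ]
[ 529.59757854 -289.84723249   95.        ]
```

The scene view's bias, the same one seen on the mugs, leaves the button within about 3 mm of the aim point. I'll shift to y=-290 and press in small steps while reading the wrist force.

```bash
python3 - <<'E'
from h import *
from bench import bot
b=[529,-290]
bot.move_straight([*b,70],velocity=60)
f0=bot.read_wrist_force()[2]
for z in(66,64,62,61,60,59.3,58.6,58):
    bot.move_straight([*b,z],velocity=25);bot.wait(.15)
    f=bot.read_wrist_force();print(z,bot.read_tool_pos().round(2) if hasattr(bot.read_tool_pos(),'round') else bot.read_tool_pos(),np.round(f,2),bot.read_time())
    if f[2]-f0>14: break
bot.wait(.3);print(bot.read_wrist_force())
s=bot.snapshot("scene");pickle.dump(s,open("scene3.pkl","wb"))
cv2.imwrite("pics/p3.png",cv2.resize(s["pixels"][120:185,180:245,::-1],(500,500),interpolation=2))
E
```

```text
66 [ 529.24 -290.17   66.25] [ 0.97 -0.78  2.62] 13.0667
64 [ 529.14 -290.13   64.1 ] [ 1.11 -0.59  2.73] 13.4667
62 [ 529.08 -290.09   62.07] [ 1.99 -1.1   4.77] 13.8667
61 [ 529.09 -290.06   61.05] [ 2.   -0.42  5.1 ] 14.2667
60 [ 529.17 -290.09   60.79] [-2.16  0.46 19.19] 14.6667
[-1.09784364  0.07494383 19.14827645]
```

View pics/p3.png

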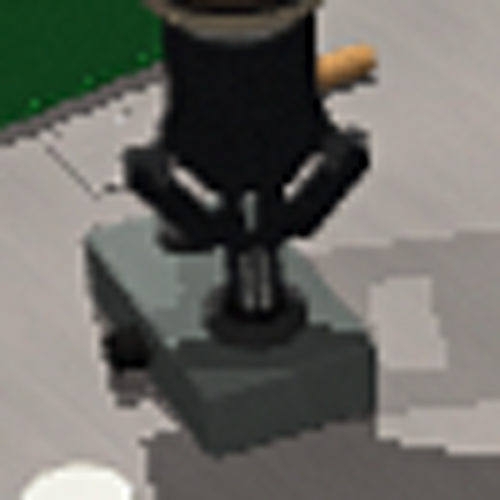

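The picture shows the fingers centred on the large button, at about (255,310). The force rose along the spring to 5.1 N at 61 mm, then hit the hard stop at 60.8 mm with 19 N, so the button is fully down. Now I'll release, lift clear and check.

```bash
python3 - <<'E'
from h import *
from bench import bot
bot.move_straight([529,-290,90],velocity=60)
bot.move_straight([529,-290,260],velocity=150)
bot.move_joints([-1.1]+list(bot.read_joint_pos())[1:]);bot.wait(.5)
print(bot.read_tool_pos(),bot.read_wrist_force(),bot.read_time())
out=[]
for n in("scene","top"):
    s=bot.snapshot(n);pickle.dump(s,open(n+"4.pkl","wb"));out.append(cv2.resize(s["pixels"][:,:,::-1],(400,300)))
    d=cv2.absdiff(s["pixels"],load(n)["pixels"]).max(2)
    out.append(cv2.cvtColor(cv2.resize(d,(400,300)),8))
cv2.imwrite("pics/p4.png",np.vstack([np.hstack(out[:2]),np.hstack(out[2:])]))
E
```

```text
[ 300.23794198 -522.64272328  259.08612455] [ 0.2336583  -0.02576659  0.41957683] 18.6917
```

View pics/p4.png

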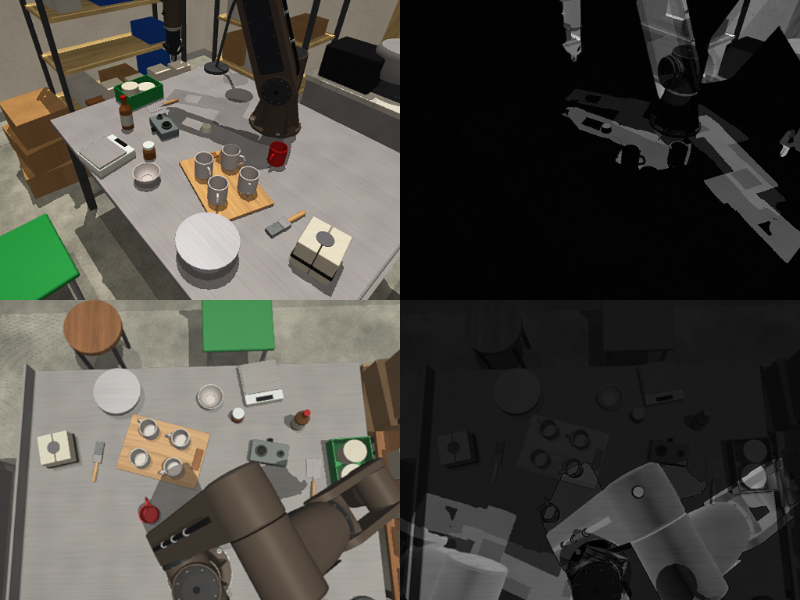

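The only differences from the first pictures are the arm and its shadows. The mugs, call box, rib and loose items are where they were, and both buttons look unchanged. The arm is clear with about 0 N at the wrist, so I'm handing in.

```bash
python3 -c "
from bench import bot
bot.job_done();print(bot.read_time())"
```

```text
the job is handed in; nothing more can be done
the job is handed in; nothing more can be done
```

I pointed out the broken mug, pressed the larger button and handed the job in; the clock read 18.7 s at the last check before that. No verdict was reported.

- **Mug:** The mug without a handle is the near-left one, with its mouth at about (501, 251). The closed fingertips stayed at z = 141 mm, 30 mm over its mouth, for about 3 s. I crossed the other mugs at 220–270 mm.
- **Button:** The larger button, at about (529, -290), went down against its spring, reading 5.1 N at 61 mm. It reached the hard stop at 60.8 mm with 19 N, and I then let go and moved clear. I never went over the smaller button.
- **Last checks:** The wrist force was about 0 N. The final pictures differ from the first only by the arm and its shadows. No joint reading of the button was available, so that it sprang back is judged from the pictures.
- **Disagreement:** The two cameras differed by about 3 mm in y. I took the middle for the mug, and for the button I shifted the aim 2 mm in y after the close-up. This is small against the 82 mm mug and the 38 mm button.

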